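Make the brazing hearth ready

ROBOT

A 6-joint arm with a two-finger parallel gripper is mounted at the origin on the work surface. World frame = base frame: x ahead of the robot, y to its left, z up, the work surface at z = 0. Lengths are in m, angles in rad, forces in N, time in s.
With the tool pointing down it reaches from about 0.275 to 0.725 m from the base axis. Payload 5.6 kg.
Tool frame: the origin (TCP) lies midway between the tips of the shut fingers; the grasp point (between the pads) lies 19 mm behind it; z points along the fingers, y is the line along which they close (so a half turn about z gives the same grasp; the last joint's range is limited). The gripper opens to 85 mm and grips with 20 to 120 N. Pads are 22 mm wide; open, the fingers measure 114 mm over their backs; the gripper's body (76 mm by 85 mm) begins 54 mm behind the grasp point. The pads swing forward as they close: fully open they stand 13 mm farther back than shut.
Start: joints at [-0.899, 0.255, 0.108, 0, -1.424, -0.285], TCP at [0.207, -0.509, 0.231] pointing down, gripper open.
Joint ranges: [-2.95, 2.95], [-1.21, 1.97], [-1.09, 1.5], [-2.87, 1.71], [-2.94, -0.07], [-3.05, 3.05]. Speed limits (rad/s): [2.57, 2.57, 3.14, 3.14, 3.14, 3.14].

INTERFACE

Orientations are given as a unit quaternion [w, x, y, z].
In Python, from station import manip gives the robot as it stands. Calls block until the motion is done:
- manip.move_ptp(position, orientation): joint-space move of the TCP to a pose.
- manip.movel(position, rotation=None, rate=0.15): straight line of the TCP; rotation=None keeps the orientation; rate is the mean speed in m/s.
- manip.move_j(angles): joint-space move.
- manip.command_gripper(opening, f_grip=None): finger opening in m; f_grip is the grip in N (None keeps the last); returns when the fingers have stopped.
- manip.sleep(seconds).
- manip.inverse_kinematics(position, orientation): joint angles nearest the present ones, or None.
- manip.get_image(name): name is "side" or "top"; returns (picture, depth): 480x640x3 uint8, blue, green, red; 480x640 float32, m along the optical axis (not along the pixel's ray), 0 where there is no reading.
- manip.calibration(name): a dict with "K" (3x3 intrinsics, pixels), "eye" and "orientation" of the camera in the world. Camera axes: x right, y down, z forward; pixel columns grow to the right and rows downward; lengths in m; the calibration is good to about 2 mm. A picture is of the moment at which its call begins. calibration takes no time and is no camera call.
A pose or a line that the arm cannot do raises manip.Unreachable and nothing moves.
- manip.hand_in(): hands the job in; it is judged then, once.
Trained networks look in the newest picture that a camera, given by its name, has taken for a name from the list of things; names that differ only in an ending like _2 or _b are one class to them, and where a whole thing is asked for, a point or a joint stands for the part that bears it (a point fixed in the world has none). Each returns a list of dicts, best first, with "confidence" (0 to 1); they miss things now and then, are a little off and sometimes report something else, mostly with a low value. They report only what shows in the picture. A call takes as long as a camera call. They do not tell look-alikes from the thing itself.
- manip.find_in(camera, query): "centre" ([x, y, z] in m, in the coordinates of the camera as it stood for that picture, good to about 4 mm: the middle of the surface that is visible of it).
- manip.silhouettes(camera, query): "pixels" (480x640 bool, what is visible of it).
- manip.landmark_of(camera, query): "centre" ([x, y, z] in m, in the coordinates of the camera as it stood for that picture, good to about 4 mm: a listed point, or the origin of a listed thing).
Readings, each from a call of its own:
- manip.read_time(): time.
- manip.read_joints(): joint angles.
- manip.read_qvel(): joint speeds.
- manip.read_joint_efforts(): joint torques, N m.
- manip.read_position(): TCP position.
- manip.read_eef_rot(): TCP orientation.
- manip.read_force(): force on the tool from outside, world axes, zero at the start.
- manip.read_torque(): the same for the moment, N m.
- manip.read_grip_width(): finger opening in m.
- manip.read_finger_force(): force on a finger pad.
Only numpy, scipy, OpenCV 4.12 (cv2) and the standard library are available. Lean on these libraries where they do the work, as an engineer would, in place of code of your own. Each camera call takes 0.05 s, during which the arm holds its last target. There are 200 camera calls.

TASK

Make the brazing hearth ready using only pushes, gripping and lifting nothing: first push the leaning heat screen at the back of the hearth board away from you until it stands upright against its stop. Then push over the standing white firebrick so that it falls back flat onto the board, towards the screen, with its orange-striped grooved face up. Leave the dark block standing where it is and do not disturb the mug, the torch, the wrench or the cutters.

Things in the scene. Friction and masses are not known exactly. Their poses are not given: they have to be found in the camera images.
- board: Hearth board fixed to the bench: terracotta tile in a dark steel frame, 270 (x) by 320 (y) mm, 20 mm thick. Origin at the centre of its underside; z up, so its top is at z = 20 mm; +x points to its back edge, where the heat screen is hinged (away from the robot, within about 21 degrees). Board and screen are placed together.
- screen (a joint): Hinge of the heat screen: aluminium sheet 280 mm wide, 160 tall, 3 thick, an 8 mm round bead on its top edge. Hinge line along the board's y, at its x = +115 mm, 24 mm above the bench. Value: lean in rad from upright towards the board's -x (robot side). 0 is upright, at a hard stop; starts at 0.30 to 0.52. Stiff: it stays where it is left; pushing the top edge takes 2 to 6 N.
- screen_edge (a point): Middle of the top edge of the screen: 160 mm from the hinge line, on the sheet's mid-plane (the bead reaches 4 mm to each side). It moves with the screen; when upright it is 184 mm above the bench.
- screen_hinge (a point): Middle of the screen's hinge line, 24 mm above the bench.
- brick: White firebrick, loose, 40 (x) by 75 (y) by 130 (z) mm, 0.2 to 0.45 kg, standing on end on the board's front part, left or right (swapped with the dark block, gap 65 to 125 mm). Origin: centre of its underside. Its -x face (robot side) has two orange grooves lengthwise; axes within 6 degrees of the board's. Pushed near the top of that face it passes balance at 17 degrees and falls flat; x axis then down.
- brick_mid (a point): Centre of the firebrick.
- brick_heel (a point): Middle of the firebrick's lower +x edge, over which it tips; it stays at the board's top.
- charcoal: Black block of the same size, 40 by 75 by 130 mm, standing loose on the board beside the firebrick; to be left standing. Origin at the centre of its underside.
- mug: White mug, 82 mm wide, 95 mm tall, right of the board. Origin at the centre of its underside.
- torch: Gas torch: black canister 66 mm wide with a grey burner head, 230 mm tall, its nozzle reaching 105 mm out along its -x. Left of the board. Origin at the centre of its underside.
- wrench: Steel wrench, 170 mm long, lying right of the board. Origin under its middle.
- cutters: Cutters with yellow handles, about 160 mm long and 12 mm high, lying near the board at the left. Origin near the pivot.
Not all that is in view belongs to the job. Leave any red look-alike of the brick alone. Leave any yellow look-alike of the charcoal alone.

How it is judged:
On the way, in this order (a step that is already met when the one before it is completed fails the run):
1. the heat screen stands upright against its stop (value of joint screen below 0.06 rad), for 0.2 s.
2. the white firebrick lies flat on the board, grooved face up (angle between brick's own x axis and vertical above 3 rad and x of brick_mid in the frame of board between -0.06 and 0.07 m and y of brick_mid in the frame of board between -0.122 and 0.122 m and z of brick_mid in the frame of board below 0.05 m), for 0.2 s.
At the end, for the whole second after the job is handed in: Screen within 0.06 rad of upright; firebrick at rest flat on the board (8 degrees), grooved face up, its centre 60 mm in front to 70 mm behind the board's centre and within 122 mm sideways; dark block standing; it, mug, torch, wrench and cutters within 25 mm of their starts (all of step 2 and value of joint screen below 0.06 rad and linear speed of brick below 0.01 m/s and angle between charcoal's own z axis and vertical below 0.1 rad and distance of each of charcoal, mug, torch, wrench, cutters from where it was at the start of the episode below 0.025 m); the robot touches nothing.
It fails at once if the firebrick is lifted: its tipping edge leaves the board by more than 20 mm (height (world z) of brick_heel above 0.04 m).
It fails at once if the dark block is moved by more than 25 mm or tipped (distance of charcoal from where it was at the start of the episode above 0.025 m or angle between charcoal's own z axis and vertical above 0.35 rad).
It fails at once if the mug or the torch is moved by more than 25 mm or tipped (distance of any of mug, torch from where it was at the start of the episode above 0.025 m or angle between any of mug, torch's own z axis and vertical above 0.35 rad).
It fails at once if the wrench or the cutters are moved by more than 25 mm (distance of any of wrench, cutters from where it was at the start of the episode above 0.025 m).
It also fails if it takes over 40 s, if anything falls off the work surface, if the arm or the gripper's body presses on something with over 40 N, if the wrist force passes 120 N, or if a joint passes its speed limit or range.

## Working session

There is one attempt and no reset: what is moved stays moved. The work goes in short steps, each a Python script; the robot and the scene stay as the last script left them, time stands still between calls to the robot, and variables do not carry over. Pictures are saved under pics/ and viewed, at most 10 in all, crops included, and the job is handed in when it is done.

```bash
mkdir -p pics; cat > h.py <<'E'
from station import manip
import numpy as np, cv2
from scipy.spatial.transform import Rotation as R
def T(cam):
    c=manip.calibration(cam); q=c["orientation"]
    return np.array(c["K"]),np.array(c["eye"]),R.from_quat([q[1],q[2],q[3],q[0]]).as_matrix()
def w(cam,p): K,e,M=T(cam); return e+M@np.array(p)
def px(cam,p): K,e,M=T(cam); v=K@np.array(p); return (v[:2]/v[2]).round(0)
def cloud(cam,d):
    K,e,M=T(cam); v,u=np.mgrid[:480,:640]
    P=np.stack([(u-K[0,2])/K[0,0]*d,(v-K[1,2])/K[1,1]*d,d],-1)
    return P@M.T+e
E
python3 - <<'E'
from h import *
for c in("top","side"):
    im,d=manip.get_image(c); cv2.imwrite(f"pics/{c}0.png",im); np.save(f"{c}0.npy",d)
    print(c,T(c)[1].round(3),T(c)[2][:,2].round(2))
    for q in("board","screen_edge","screen_hinge","brick","brick_mid","brick_heel","charcoal","mug","torch","wrench","cutters"):
        for r in manip.landmark_of(c,q): print(q,round(r["confidence"],2),w(c,r["centre"]).round(3),px(c,r["centre"]))
print(manip.read_time(),manip.read_eef_rot())
E
```

```text
top [ 0.374 -0.027  1.738] [ 0.1   0.01 -1.  ]
board 0.59 [ 0.59  -0.029 -0.001] [334. 222.]
screen_edge 0.78 [ 0.623 -0.027  0.163] [334. 202.]
screen_edge 0.64 [0.542 0.477 0.005] [153. 235.]
screen_edge 0.15 [ 0.524 -0.126  0.084] [370. 244.]
screen_hinge 0.83 [ 0.707 -0.027  0.025] [335. 180.]
brick 0.69 [ 0.626 -0.026  0.167] [334. 200.]
brick 0.67 [ 0.514 -0.284  0.002] [425. 252.]
brick 0.55 [ 0.525 -0.119  0.018] [366. 245.]
brick_mid 0.86 [ 0.523 -0.124  0.085] [370. 244.]
brick_mid 0.57 [ 0.515 -0.278  0.068] [427. 249.]
brick_heel 0.8 [ 0.493 -0.274 -0.   ] [421. 259.]
brick_heel 0.55 [ 0.543 -0.121  0.02 ] [367. 239.]
charcoal 0.68 [0.51  0.057 0.021] [303. 250.]
charcoal 0.67 [ 0.627 -0.028  0.165] [335. 200.]
charcoal 0.6 [0.541 0.215 0.002] [247. 238.]
mug 0.66 [ 0.522 -0.127  0.085] [371. 244.]
mug 0.2 [0.37  0.423 0.   ] [170. 297.]
torch 0.78 [0.542 0.477 0.005] [154. 235.]
wrench 0.59 [ 0.401 -0.44   0.   ] [481. 294.]
cutters 0.94 [0.369 0.422 0.002] [170. 297.]
cutters 0.17 [ 0.522 -0.123  0.085] [369. 245.]
side [0.309 1.026 1.001] [ 0.17 -0.75 -0.64]
board 0.6 [ 0.585 -0.031 -0.002] [302. 271.]
screen_edge 0.63 [ 0.627 -0.028  0.167] [283. 220.]
screen_hinge 0.55 [ 0.701 -0.027  0.022] [259. 260.]
brick 0.91 [ 0.527 -0.124  0.019] [329. 246.]
brick 0.56 [ 0.515 -0.281 -0.001] [343. 218.]
brick_mid 0.81 [ 0.513 -0.282  0.064] [344. 201.]
brick_mid 0.66 [ 0.525 -0.124  0.078] [330. 229.]
brick_heel 0.78 [ 0.496 -0.275 -0.003] [349. 221.]
brick_heel 0.77 [ 0.54  -0.125  0.018] [325. 245.]
charcoal 0.75 [0.511 0.053 0.021] [322. 290.]
charcoal 0.57 [ 0.54   0.211 -0.003] [298. 342.]
charcoal 0.55 [ 0.545 -0.509 -0.006] [345. 178.]
mug 0.89 [ 0.547 -0.51  -0.003] [344. 177.]
torch 0.83 [0.543 0.472 0.   ] [267. 440.]
wrench 0.71 [ 0.394 -0.436  0.001] [388. 193.]
cutters 0.57 [0.372 0.421 0.002] [355. 433.]
1.2 [ 4.76461064e-06 -1.92185215e-01  9.81358672e-01  3.48178155e-06]
```

```bash
python3 - <<'E'
from h import *
a=cv2.imread("pics/top0.png")[140:340,120:540]; b=cv2.imread("pics/side0.png")[130:480,200:480]
cv2.imwrite("pics/topc.png",cv2.resize(a,(798,380))); cv2.imwrite("pics/sidec.png",cv2.resize(b,(480,600)))
# screen pose & board yaw from depth
P=cloud("top",np.load("top0.npy"))
c=P[185:225,270:400].reshape(-1,3)
s=c[(c[:,2]>.05)&(c[:,2]<.15)&(c[:,0]>.6)]
m=s.mean(0);n=np.linalg.svd(s-m,full_matrices=False)[2][2];n*=np.sign(-n[0]);print("screen n",n.round(3),m.round(3),len(s),"lean from z",np.arcsin(abs(n[2])), "yaw",np.arctan2(n[1],n[0])-np.pi)
e=c[(c[:,2]>.155)&(c[:,0]>.57)];print(len(e),e.min(0),e.max(0))
f=np.polyfit(e[:,1],e[:,0],1);print("edge fit",f)
for nm,(x,y) in dict(brick=(.525,-.123),char=(.51,.055),red=(.515,-.28),yel=(.54,.213)).items():
    q=P.reshape(-1,3);q=q[(abs(q[:,0]-x)<.06)&(abs(q[:,1]-y)<.06)&(q[:,2]>.115)&(q[:,2]<.16)]
    if nm in("brick","char"): q=q[q[:,2]>.14]
    r=cv2.minAreaRect((q[:,:2]*1000).astype(np.float32)) if len(q)>5 else None
    print(nm,len(q),r,q[:,2].max() if len(q) else 0)
E
```

```text
screen n [-0.874 -0.033 -0.485] [ 0.661 -0.023  0.106] 1357 lean from z 0.5068320592592712 yaw -6.245109798593328
361 [ 0.61792114 -0.16465035  0.15511653] [0.63916727 0.11162341 0.17274366]
edge fit [-0.03732514  0.62723139]
brick 457 ((524.4104614257812, -120.32904815673828), (39.490238189697266, 74.273681640625), 1.6059502363204956) 0.15992549664798128
char 458 ((509.85906982421875, 57.562896728515625), (39.79435348510742, 72.1671142578125), 1.7263094186782837) 0.15878009373299373
red 469 ((514.0970458984375, -280.5163269042969), (75.83211517333984, 41.046531677246094), 68.34716796875) 0.14086162833853666
yel 454 ((539.1747436523438, 214.06674194335938), (75.9577407836914, 40.72856140136719), 17.690269470214844) 0.1403913365832392
```

View pics/topc.png

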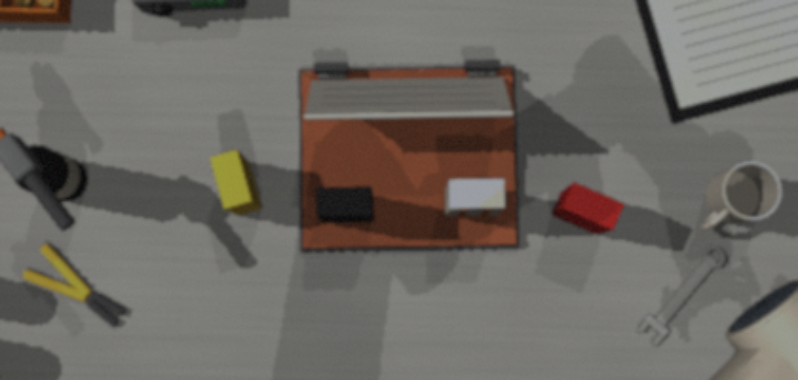

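View pics/sidec.png

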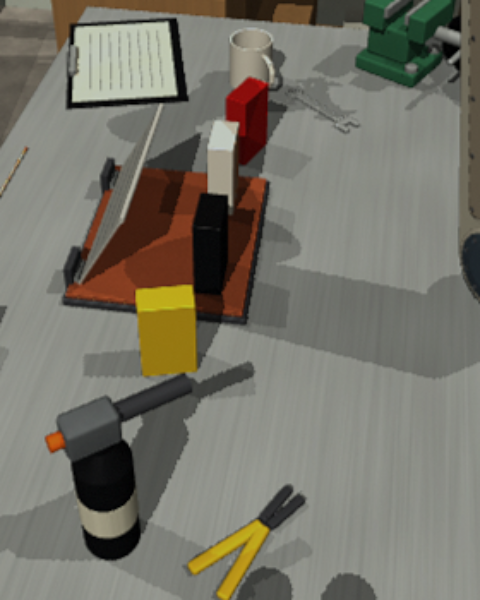

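The white firebrick is at top-image pixel (370,244): it is on the board and has the groove stripe. The red block at (427,249) is off the board and is the look-alike. The black block at (303,248) is the charcoal, and the yellow one at (243,236) is off the board. The screen leans 0.507 rad with its edge at x = 0.627, and the board yaw is 0.037. All of this agrees with the given sizes, so I'll push the screen now.

```bash
cat >> h.py <<'E'
a=0.037; Q=[0,-np.sin(a/2),np.cos(a/2),0]; bx=np.array([np.cos(a),np.sin(a),0])
E
python3 - <<'E'
from h import *
print([manip.inverse_kinematics([x,-.03,.155],Q) is not None for x in(.575,.69,.705)])
manip.command_gripper(0.0)
manip.move_ptp([.56,-.031,.29],Q)
p0=np.array([.575,-.031,.155]); manip.movel(p0,rate=.2)
f0=np.array(manip.read_force())@bx; print("f0",f0, manip.read_position())
s=.03; manip.movel(p0+bx*s,rate=.1)
while s<.135:
    s+=.004 if s<.095 else .002
    manip.movel(p0+bx*s,rate=.05)
    f=np.array(manip.read_force())@bx-f0
    print(round(s,3),round(f,1),end="; ")
    if abs(f)>14: break
print(manip.read_position(),manip.read_time())
im,d=manip.get_image("side"); cv2.imwrite("pics/s1.png",im[130:330,180:480]); 
manip.movel(p0+bx*(s-.06),rate=.15)
for c in("side","top"):
    im,d=manip.get_image(c)
    for r in manip.landmark_of(c,"screen_edge")[:2]: print(c,r["confidence"],w(c,r["centre"]).round(3))
P=cloud("top",d).reshape(-1,3); e=P[(P[:,0]>.64)&(P[:,0]<.76)&(P[:,2]>.165)&(P[:,2]<.2)&((P[:,1]>.03)&(P[:,1]<.11))]; print(len(e),np.median(e,0))
print(manip.read_time())
E
```

```text
[True, True, True]
f0 -0.19255151087036937 [ 0.57574717 -0.03135009  0.15636226]
0.034 0.2; 0.038 -0.5; 0.042 -1.9; 0.046 -1.1; 0.05 -0.9; 0.054 -0.6; 0.058 0.2; 0.062 -0.3; 0.066 0.8; 0.07 0.5; 0.074 -0.1; 0.078 -0.2; 0.082 0.4; 0.086 0.4; 0.09 0.2; 0.094 -0.2; 0.098 -0.3; 0.1 -0.5; 0.102 -1.2; 0.104 -0.8; 0.106 -0.1; 0.108 0.7; 0.11 -0.2; 0.112 -0.6; 0.114 -3.9; 0.116 -11.3; 0.118 -17.9; [ 0.68807676 -0.02691511  0.15478864] 12.1333
side 0.59 [ 0.707 -0.024  0.184]
0 [nan nan nan]
12.9333
  return _methods._mean(a, axis=axis, dtype=dtype,
  ret = um.true_divide(
```

The screen hit its hard stop with the force rising and the edge at z = 0.184, directly above the hinge, so it is upright. Now the brick.

```bash
python3 - <<'E'
from h import *
p=np.array(manip.read_position()); p[2]=.27; manip.movel(p,rate=.25)
b=np.array([.5244,-.1215,0])
s0=b-bx*.075+[0,0,.128]
manip.move_ptp(s0+[0,0,.13],Q); manip.command_gripper(0.035)
manip.movel(s0,rate=.2)
manip.movel(s0+bx*.03,rate=.1)
f0=np.array(manip.read_force())@bx
s=.03
while s<.095:
    s+=.005; manip.movel(s0+bx*s,rate=.05)
    print(round(s,3),round(np.array(manip.read_force())@bx-f0,1),end="; ")
    if s>.07:
        manip.get_image("side"); r=manip.landmark_of("side","brick_mid"); z=[w("side",k["centre"]).round(3) for k in r]
        print(z)
        if any(k[2]<.055 and abs(k[1]+.12)<.05 for k in z): break
manip.movel(s0+bx*.02,rate=.15); manip.movel(s0+[0,0,.13],rate=.25)
manip.move_ptp([.35,-.25,.3],Q)
for c in("side","top"):
    im,d=manip.get_image(c); cv2.imwrite(f"pics/{c}2.png",cv2.resize(im[130:350,180:480],(750,550)))
    for q in("brick_mid","screen_edge","charcoal"):
        for r in manip.landmark_of(c,q): print(c,q,round(r["confidence"],2),w(c,r["centre"]).round(3))
print(manip.read_time())
E
```

```text
0.035 0.5; 0.04 -0.6; 0.045 -1.0; 0.05 0.2; 0.055 -1.1; 0.06 -0.1; 0.065 0.1; 0.07 0.1; 0.075 0.3; [array([ 0.514, -0.282,  0.063]), array([ 0.595, -0.121,  0.061])]
0.08 -0.7; [array([ 0.61 , -0.119,  0.033]), array([ 0.514, -0.284,  0.061])]
side brick_mid 0.95 [ 0.515 -0.284  0.067]
side brick_mid 0.78 [ 0.612 -0.12   0.037]
side screen_edge 0.59 [ 0.706 -0.024  0.184]
side charcoal 0.59 [0.512 0.054 0.024]
side charcoal 0.56 [ 0.541  0.213 -0.003]
top brick_mid 0.89 [ 0.514 -0.28   0.065]
top screen_edge 0.96 [ 0.704 -0.023  0.183]
top screen_edge 0.57 [0.545 0.481 0.004]
top charcoal 0.78 [0.545 0.218 0.002]
top charcoal 0.59 [0.509 0.056 0.023]
21.0917
```

View pics/side2.png

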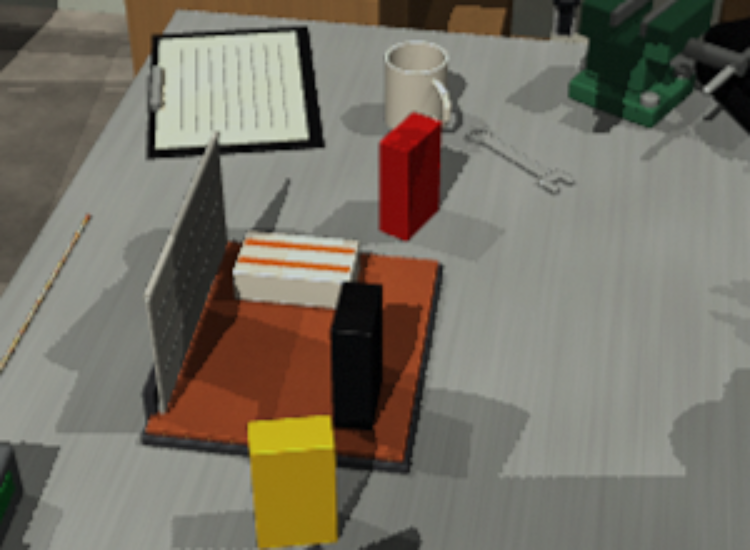

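View pics/top2.png

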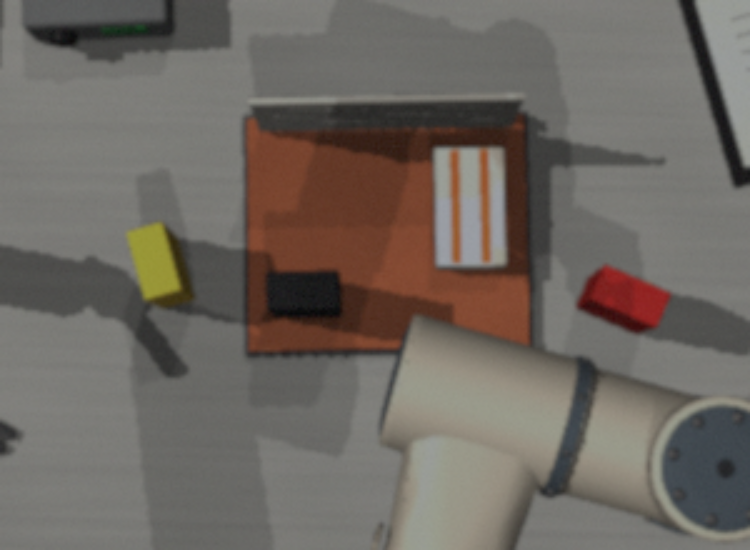

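The pictures show the brick flat with its orange stripes up (top crop 468,207), the screen upright, and the dark block still standing (305,294). The brick centre is about 22 mm behind the board centre and 95 mm to the side, which is within limits.

```bash
python3 -c "
from h import *
print(manip.hand_in())"
```

```text
the job is handed in; nothing more can be done
None
```

The job is handed in: the screen is upright against its stop, the white firebrick lies flat on the board with its grooves up, and the dark block was left standing; the arm was clear of everything at about 21 s.

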